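# Find the full stock-tablet tin by heft and hold it up for the cook

### The arm

A 7-joint arm with a two-finger parallel gripper is mounted at the origin on the work surface. World frame = base frame: x ahead of the robot, y to its left, z up, the work surface at z = 0. Lengths are in m, angles in rad, forces in N, time in s.
With the tool pointing down it reaches from about 0.425 to 0.875 m from the base axis. Payload 4.7 kg.
Tool frame: the origin (TCP) lies on the centre line of the jaws, within the pads' length; the fingertips stand 22 mm ahead of it and the grasp point (between the pads) lies 3 mm ahead of it; z points along the fingers, y is the direction in which the jaws open and shut (so a half turn about z gives the same grasp; the last joint's range is limited). The gripper opens to 87 mm and grips with 3 to 60 N. Pads are 19 mm wide; open, the fingers measure 117 mm over their backs; the gripper's body (75 mm by 190 mm) begins 51 mm behind the grasp point.
Start: joints at [1.139, 0.321, -0.07, 1.45, 0.023, 1.371, -0.057], TCP at [0.28, -0.587, 0.245] pointing down, gripper open.
Joint ranges: [-2.86, 2.86], [-0.3, 2.09], [-1.38, 1.24], [0.06, 2.45], [-1.56, 4.7], [0.09, 2.05], [-2.69, 2.69]. Speed limits (rad/s): [2.57, 2.57, 3.14, 3.14, 3.14, 3.14, 3.14].

### API

Orientations are given as a rotation vector (axis times angle).
In Python, from bench import ctrl, imaging, close_job, finder gives the robot as it stands. The module is installed in compiled form; this text tells all that it offers.
- The arm moves only by the shell command python3 -m jog 'ROWS' [FORCE]. ROWS is JSON, a list that holds one entry, the list of rows, each a list of 7 numbers: the shift along the tool's x, y, z in cm, then the turn, a rotation vector about the tool's x, y, z in degrees, then the finger opening in cm, from 0 to 8.7. In form: [[[dx, dy, dz, ax, ay, az, claw], ...]]. A call has 1 to 12 rows; each row shifts and turns the commanded pose from where the row before left it, along the tool's axes as they then stand; what a row does not reach is not made up. A row lasts 1/10 s, in which the tool goes at most 50 mm and 8.59 degrees, less where a joint would pass 70% of its speed; a pose out of reach is approached as far as the arm can. A call is refused whole if a number of a shift passes 5 or a number of a turn 8.59, either way. A call with a gripper value outside its range is refused whole. The fingers move at their own pace and stop on an object; FORCE is the grip in N (left out, the last holds). Time passes only in rows, so rows that do not move let the fingers close. It gives the time, the measured TCP pose, the force and the opening at its end, in the units of the state.
- ctrl.get_state(): the state, without advancing time (a new reading comes with each control period).
- imaging.get_image(name): name is "scene" or "top" or "wrist"; returns a dict with "frame" (400x640x3 uint8, red, green, blue), "intrinsics" (3x3 intrinsics, pixels), "pose" (4x4, takes a point from camera to world coordinates). Camera axes: x right, y down, z forward; pixel columns grow to the right and rows downward; lengths in m; the calibration is good to about 2 mm. A picture is of the moment at which its call begins. There is no depth.
- close_job(): hands the job in, once; it reports no verdict.
Trained networks look in the newest picture that a camera, given by its name, has taken for a name from the list of things; names that differ only in an ending like _2 or _b are one class to them, and where a whole thing is asked for, a point or a joint stands for the part that bears it (a point fixed in the world has none). Each returns a list of dicts, best first, with "conf" (0 to 1); they miss things now and then, are a little off and sometimes report something else, mostly with a low value. They report only what shows in the picture. A call takes as long as a camera call. They do not tell look-alikes from the thing itself.
- finder.trace(label, camera): "region" (400x640 bool, what is visible of it) and "point" ([row, column] as shares, 0 to 1, of the picture: columns of its width, rows of its height, amid what is visible of it).
- finder.spot_point(label, camera): "point" ([row, column] as shares, 0 to 1, of the picture: columns of its width, rows of its height: a listed point, or the origin of a listed thing).
The state is a dict: "time": time; "joint_positions": joint angles; "qd": joint speeds; "joint_torque": joint torques, N m; "position": TCP position; "tool_rot": TCP orientation; "ft_force": force on the tool from outside, world axes, zero at the start; "torque": the same for the moment, N m; "grip_width": opening from 0.0 (shut) to 1.0 (fully open).
Only numpy, scipy, OpenCV 4.12 (cv2) and the standard library are available. Lean on these libraries where they do the work, as an engineer would, in place of code of your own. Each camera call takes 0.05 s, during which the arm holds its last target. There are 200 camera calls.

### The job

One of the three closed tins of stock tablets in the black caddy is full and the others are partly used, and the cook needs the full one. Work along the caddy from the robot's left to its right: lift each tin straight up clear of the caddy, feel its weight for a moment and stand it back in its own compartment (do not drop it) before lifting the next. Then hold the heaviest one up for the cook, upright and still, its underside at least 10 cm above the caddy's rim, with the other two tins standing in their compartments and the things around the caddy left alone; the program finishes while still holding it.

Things in the scene. Friction and masses are not known exactly. Their poses are not given: they have to be found in the camera images.
- tin_a: One of three identical closed round steel tins, smooth and straight-sided, 64 mm in diameter, 135 mm tall with the lid, standing upright in one of the caddy's compartments. Origin: centre of its underside, z up. A part-used tin weighs 0.2 to 0.41 kg, the full one 0.56 to 0.66 kg; the contents have up to 3 mm of play. Neither look nor letter tells which tin is full or stands where.
- tin_b: One of three identical closed round steel tins, smooth and straight-sided, 64 mm in diameter, 135 mm tall with the lid, standing upright in one of the caddy's compartments. Origin: centre of its underside, z up. A part-used tin weighs 0.2 to 0.41 kg, the full one 0.56 to 0.66 kg; the contents have up to 3 mm of play. Neither look nor letter tells which tin is full or stands where.
- tin_c: One of three identical closed round steel tins, smooth and straight-sided, 64 mm in diameter, 135 mm tall with the lid, standing upright in one of the caddy's compartments. Origin: centre of its underside, z up. A part-used tin weighs 0.2 to 0.41 kg, the full one 0.56 to 0.66 kg; the contents have up to 3 mm of play. Neither look nor letter tells which tin is full or stands where.
- caddy: Low black plastic caddy, fixed to the table, 100 mm (x) by 360 mm (y) by 45 mm tall, with a row of three open compartments along its y axis, each 92 mm by 115 mm inside, walls and floor 4 mm thick, compartment centres 119 mm apart, a 15 mm ledge handle at each end. Origin: centre of its underside, on the work surface; y points to the robot's left along the row, z up.
- place_left (a point): Centre of the compartment floor at the robot's left in the caddy, 4 mm above the work surface; a tin standing there has its underside at this height.
- place_middle (a point): Centre of the middle compartment's floor in the caddy, 4 mm above the work surface; a tin standing there has its underside at this height.
- place_right (a point): Centre of the compartment floor at the robot's right in the caddy, 4 mm above the work surface; a tin standing there has its underside at this height.
- foil_pan: Bystander: shallow foil food pan with a flat board lid, 165 by 265 by 61 mm, beyond the caddy as seen from the robot. Origin: centre of its underside. Leave it alone.
- cups: Bystander: upturned stack of white paper cups, 91 mm across at the bottom, 118 mm tall, at one end of the caddy. Origin: centre of its underside. Leave it alone.
- squeeze_bottle: Bystander: white squeeze bottle with a grey pointed cap, 58 mm in diameter, 184 mm tall, at the other end of the caddy. Origin: centre of its underside. Leave it alone.
There are look-alikes about, which are no part of the job. What is shaped like the tin_c but purple is not meant.

How it is judged:
On the way, in this order (a step that is already met when the one before it is completed fails the run):
1. the tin of the left compartment is held up clear of the caddy, above its own compartment (((height (world z) of tin_a above 0.045 m and horizontal distance between tin_a and place_left below 0.05 m and contact force between the fingers and tin_a above 1 N) or (height (world z) of tin_b above 0.045 m and horizontal distance between tin_b and place_left below 0.05 m and contact force between the fingers and tin_b above 1 N) or (height (world z) of tin_c above 0.045 m and horizontal distance between tin_c and place_left below 0.05 m and contact force between the fingers and tin_c above 1 N))), for 0.2 s.
2. the tin of the middle compartment is held up clear of the caddy, above its own compartment (((height (world z) of tin_a above 0.045 m and horizontal distance between tin_a and place_middle below 0.05 m and contact force between the fingers and tin_a above 1 N) or (height (world z) of tin_b above 0.045 m and horizontal distance between tin_b and place_middle below 0.05 m and contact force between the fingers and tin_b above 1 N) or (height (world z) of tin_c above 0.045 m and horizontal distance between tin_c and place_middle below 0.05 m and contact force between the fingers and tin_c above 1 N))), for 0.2 s.
3. the tin of the right compartment is held up clear of the caddy, above its own compartment (((height (world z) of tin_a above 0.045 m and horizontal distance between tin_a and place_right below 0.05 m and contact force between the fingers and tin_a above 1 N) or (height (world z) of tin_b above 0.045 m and horizontal distance between tin_b and place_right below 0.05 m and contact force between the fingers and tin_b above 1 N) or (height (world z) of tin_c above 0.045 m and horizontal distance between tin_c and place_right below 0.05 m and contact force between the fingers and tin_c above 1 N))), for 0.2 s.
At the end, for the whole second after the job is handed in: The heaviest tin is held by the fingers, touching nothing else, its underside over 0.14 m above the work surface, within 0.2 rad of upright, under 0.03 m/s; the other two (the lighter, under 4.8 N each) stand let go, upright and at rest in their own compartments (within 45 mm of their starts) (((height (world z) of tin_a above 0.14 m and angle between tin_a's own z axis and vertical below 0.2 rad and linear speed of tin_a below 0.03 m/s and contact force between the fingers and tin_a above 1 N and contact force between each of tin_a, the fingers and tin_b below 0.2 N and contact force between each of tin_a, the fingers and tin_c below 0.2 N and contact force between tin_a and caddy below 0.2 N and contact force between tin_a and foil_pan below 0.2 N and contact force between tin_a and cups below 0.2 N and contact force between tin_a and squeeze_bottle below 0.2 N and distance of each of tin_b, tin_c from where it was at the start of the episode below 0.045 m and height (world z) of each of tin_b, tin_c below 0.01 m and angle between each of tin_b, tin_c's own z axis and vertical below 0.1 rad and linear speed of each of tin_b, tin_c below 0.02 m/s and contact force between each of tin_b, tin_c and caddy below 4.8 N) or (height (world z) of tin_b above 0.14 m and angle between tin_b's own z axis and vertical below 0.2 rad and linear speed of tin_b below 0.03 m/s and contact force between the fingers and tin_b above 1 N and contact force between each of tin_b, the fingers and tin_a below 0.2 N and contact force between each of tin_b, the fingers and tin_c below 0.2 N and contact force between tin_b and caddy below 0.2 N and contact force between tin_b and foil_pan below 0.2 N and contact force between tin_b and cups below 0.2 N and contact force between tin_b and squeeze_bottle below 0.2 N and distance of each of tin_a, tin_c from where it was at the start of the episode below 0.045 m and height (world z) of each of tin_a, tin_c below 0.01 m and angle between each of tin_a, tin_c's own z axis and vertical below 0.1 rad and linear speed of each of tin_a, tin_c below 0.02 m/s and contact force between each of tin_a, tin_c and caddy below 4.8 N) or (height (world z) of tin_c above 0.14 m and angle between tin_c's own z axis and vertical below 0.2 rad and linear speed of tin_c below 0.03 m/s and contact force between the fingers and tin_c above 1 N and contact force between each of tin_c, the fingers and tin_a below 0.2 N and contact force between each of tin_c, the fingers and tin_b below 0.2 N and contact force between tin_c and caddy below 0.2 N and contact force between tin_c and foil_pan below 0.2 N and contact force between tin_c and cups below 0.2 N and contact force between tin_c and squeeze_bottle below 0.2 N and distance of each of tin_a, tin_b from where it was at the start of the episode below 0.045 m and height (world z) of each of tin_a, tin_b below 0.01 m and angle between each of tin_a, tin_b's own z axis and vertical below 0.1 rad and linear speed of each of tin_a, tin_b below 0.02 m/s and contact force between each of tin_a, tin_b and caddy below 4.8 N))); the arm keeps its last pose, push and grip.
It fails at once if a tin is let go above its compartment's floor (dropped) ((height (world z) of tin_a above 0.02 m and contact force between the fingers and tin_a below 0.05 N) or (height (world z) of tin_b above 0.02 m and contact force between the fingers and tin_b below 0.05 N) or (height (world z) of tin_c above 0.02 m and contact force between the fingers and tin_c below 0.05 N)).
It fails at once if a tin is tipped over (angle between any of tin_a, tin_b, tin_c's own z axis and vertical above 0.6 rad).
It fails at once if a bystander is pushed or knocked (distance of any of foil_pan, cups, squeeze_bottle from where it was at the start of the episode above 0.03 m or angle between any of foil_pan, cups, squeeze_bottle's own z axis and vertical above 0.3 rad).
It also fails if it takes over 64 s, if anything falls off the work surface, if the arm or the gripper's body presses on something with over 40 N, if the wrist force passes 120 N, or if a joint passes its speed limit or range.

## Working session

There is one attempt and no reset: what is moved stays moved. The work goes in short steps, Python scripts to look and compute and a shell command to move; the robot and the scene stay as the last step left them, time stands still between calls to the robot, and variables do not carry over. Pictures are saved under pics/ and viewed, about 8 in all and at most 12, crops included, and the job is handed in when it is done.

```bash
mkdir -p pics; cat > h.py <<'E'
import numpy as np, cv2
from bench import ctrl, imaging, finder
def px(im,P):
    c=np.linalg.inv(im["pose"])@np.append(P,1); u=im["intrinsics"]@c[:3]; return u[:2]/u[2]
def ray(im,pt,z):
    K=im["intrinsics"];T=np.array(im["pose"]); d=T[:3,:3]@np.linalg.solve(K,[pt[1]*640,pt[0]*400,1]); o=T[:3,3]
    return o+d*(z-o[2])/d[2]
def st():
    s=ctrl.get_state(); print({k:np.round(s[k],4).tolist() for k in("time","position","tool_rot","ft_force","torque","grip_width","joint_positions")})
E
python3 - <<'E'
from h import *
st()
ims={}
for c in("scene","top"):
    im=ims[c]=imaging.get_image(c); cv2.imwrite(f"pics/{c}0.png",im["frame"][:,:,::-1])
    print(c,np.round(im["pose"],3).tolist())
    for l,z in(("tin_a",.004),("caddy",0),("place_left",.004),("place_middle",.004),("place_right",.004),("cups",0),("squeeze_bottle",0),("foil_pan",0)):
        for r in finder.spot_point(l,c)[:5]: print(l,round(r["conf"],2),np.round(np.array(r["point"])*[400,640]),ray(im,r["point"],z)[:2].round(3))
E
```

```text
{'time': 0.0, 'position': [0.28, -0.586, 0.2435], 'tool_rot': [-3.0621, -0.694, 0.0009], 'ft_force': [-0.2743, -0.1299, -0.323], 'torque': [-0.0128, -0.0303, 0.034], 'grip_width': 1.0022, 'joint_positions': [1.1391, 0.3218, -0.0701, 1.4517, 0.0226, 1.3708, -0.0569]}
scene [[-0.801, 0.476, -0.364, 1.002], [0.599, 0.64, -0.481, 0.636], [0.004, -0.604, -0.797, 0.966], [0.0, 0.0, 0.0, 1.0]]
tin_a 0.91 [205. 352.] [0.495 0.08 ]
tin_a 0.86 [276. 434.] [0.473 0.345]
tin_a 0.77 [169. 328.] [ 0.469 -0.053]
tin_a 0.6 [242. 370.] [0.529 0.189]
caddy 0.96 [206. 346.] [0.506 0.069]
place_left 0.97 [240. 372.] [0.521 0.188]
place_middle 0.73 [204. 351.] [0.496 0.075]
place_right 0.78 [170. 329.] [ 0.469 -0.049]
place_right 0.46 [203. 349.] [0.496 0.068]
cups 0.72 [133. 290.] [ 0.471 -0.226]
cups 0.64 [230. 279.] [0.681 0.031]
cups 0.21 [203. 348.] [0.496 0.065]
squeeze_bottle 0.73 [307. 396.] [0.589 0.35 ]
squeeze_bottle 0.51 [204. 349.] [0.496 0.068]
foil_pan 0.96 [229. 279.] [0.678 0.03 ]
top [[0.014, -0.993, 0.12, 0.443], [-1.0, -0.015, -0.011, 0.066], [0.013, -0.12, -0.993, 1.151], [0.0, 0.0, 0.0, 1.0]]
tin_a 0.79 [227. 313.] [0.493 0.079]
tin_a 0.78 [233. 212.] [0.473 0.339]
tin_a 0.76 [212. 268.] [0.53  0.198]
tin_a 0.57 [236. 363.] [ 0.47 -0.05]
caddy 0.96 [221. 318.] [0.51  0.067]
place_left 0.78 [217. 271.] [0.516 0.188]
place_middle 0.57 [224. 312.] [0.499 0.081]
place_middle 0.46 [235. 429.] [ 0.477 -0.222]
place_right 0.88 [235. 362.] [ 0.473 -0.048]
cups 0.93 [236. 433.] [ 0.475 -0.233]
cups 0.6 [223. 312.] [0.503 0.083]
squeeze_bottle 0.9 [192. 210.] [0.581 0.35 ]
foil_pan 0.68 [156. 334.] [0.682 0.026]
```

View pics/scene0.png

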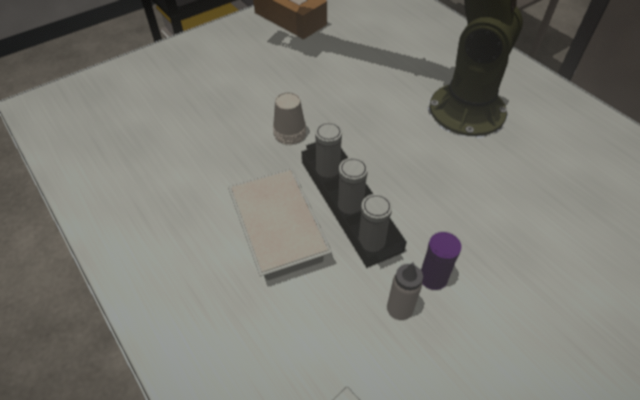

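View pics/top0.png

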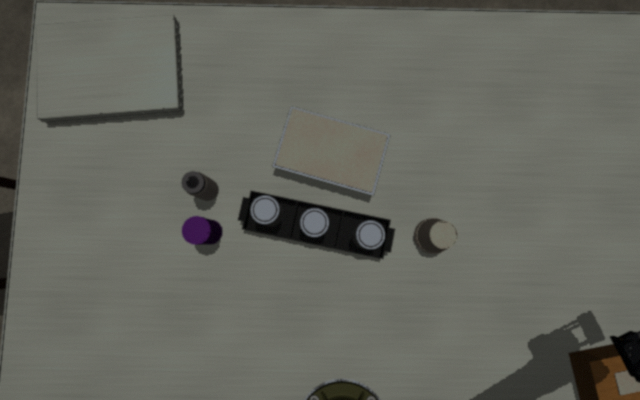

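The scene view shows three grey tins in the black caddy at about (375,225), (352,187) and (328,150), with the purple look-alike at (440,260). In the top view the lids are at (265,210), (314,222) and (370,235), the bottle at (193,183) and the cups at (436,235). I'll refine the positions from the lids.

```bash
cat >> h.py <<'E'
from scipy.spatial.transform import Rotation as R
def lid(im,u,v,r=20,z=.139):
    g=im["frame"].astype(int).min(2); u,v=int(u),int(v); w=g[v-r:v+r,u-r:u+r].astype(np.uint8)
    t,b=cv2.threshold(cv2.GaussianBlur(w,(3,3),0),0,255,cv2.THRESH_OTSU)
    n,L,S,_=cv2.connectedComponentsWithStats(b); i=L[r,r]
    c,_=cv2.findContours((L==i).astype(np.uint8),0,cv2.CHAIN_APPROX_NONE); c=max(c,key=cv2.contourArea); e=cv2.fitEllipse(cv2.convexHull(c))
    p=((e[0][1]+v-r+.5)/400,(e[0][0]+u-r+.5)/640)
    return ray(im,p,z)[:2].round(4),np.round(e[1],1)
def delta(P,yaw_y=None):
    "shift in tool axes (cm) to world TCP target and turn about tool axes (deg) to jaw heading yaw_y, tool down"
    s=ctrl.get_state(); r=R.from_rotvec(s["tool_rot"]); out=[np.round(r.inv().apply(np.array(P)-s["position"])*100,2)]
    if yaw_y is not None:
        y=np.array([np.cos(yaw_y),np.sin(yaw_y),0]); z=np.array([0,0,-1.]); T=R.from_matrix(np.c_[np.cross(y,z),y,z])
        out.append(np.round((r.inv()*T).as_rotvec(degrees=True),2))
    return out
E
python3 - <<'E'
from h import *
im=imaging.get_image("top")
for u,v in((265,210),(314,222),(370,235)): print(lid(im,u,v))
im=imaging.get_image("scene")
for u,v in((376,207),(352,169),(328,132)): print(lid(im,u,v))
for l in("tin_a",):
  for c in("top","scene"):
    for r in finder.trace(l,c)[:5]:
        ys,xs=np.nonzero(r["region"]); print(c,r["conf"],xs.min(),xs.max(),ys.min(),ys.max())
print(delta([.53,.195,.245],np.radians(-10.8)))
E
```

```text
(array([0.5656, 0.1894]), array([39.2, 65. ]))
(array([0.4968, 0.0741]), array([28.8, 29. ]))
(array([ 0.4706, -0.0543]), array([28.6, 29.1]))
(array([0.5057, 0.2008]), array([38.6, 52.3]))
(array([0.4778, 0.0861]), array([39.3, 52.3]))
(array([ 0.4537, -0.0424]), array([40. , 88.2]))
top 0.78 301 329 209 237
top 0.77 182 222 216 244
top 0.64 352 384 220 249
top 0.62 238 395 191 258
top 0.56 251 283 195 227
scene 0.91 358 391 195 252
scene 0.86 315 341 123 178
scene 0.75 421 461 232 290
scene 0.65 338 367 158 214
scene 0.51 301 406 143 267
[array([ 5.623e+01, -5.974e+01, -5.000e-02]), array([  0.  ,   0.  , -53.66])]
```

```bash
python3 -m jog '[[[4.5,0,0,0,0,0,8.7],[4.5,0,0,0,0,0,8.7],[4.5,0,0,0,0,0,8.7],[4.5,0,0,0,0,0,8.7],[4.5,0,0,0,0,0,8.7],[4.5,0,0,0,0,0,8.7],[2,-4.2,0,0,0,0,8.7],[2,-4.2,0,0,0,0,8.7],[2,-4.2,0,0,0,0,8.7],[2,-4.2,0,0,0,0,8.7],[2,-4.2,0,0,0,0,8.7],[2,-4.2,0,0,0,0,8.7]]]'
python3 -m jog '[[[2,-4.2,0,0,0,0,8.7],[2,-4.2,0,0,0,0,8.7],[2,-4.2,0,0,0,0,8.7],[2,-4.2,0,0,0,0,8.7],[2,-4.2,0,0,0,0,8.7],[0,0,0,0,0,-8,8.7],[0,0,0,0,0,-8,8.7],[0,0,0,0,0,-8,8.7],[0,0,0,0,0,-8,8.7],[0,0,0,0,0,-8,8.7],[0,0,0,0,0,-8,8.7],[0,0,0,0,0,-5.6,8.7]]]'
python3 - <<'E'
from h import *
im=imaging.get_image("wrist"); cv2.imwrite("pics/w0.png",im["frame"][:,:,::-1]); st(); print(np.round(im["pose"],3).tolist())
print(delta([.53,.195,.245],np.radians(-10.8)))
for r in finder.spot_point("tin_a","wrist")[:4]+finder.spot_point("place_left","wrist"): print(r["conf"],np.array(r["point"])*[400,640],ray(im,r["point"],.004)[:2].round(4))
E
```

```text
time: 2.3
position: [0.5233, -0.1891, 0.2448]
tool_rot: [3.063, 0.694, 0.001]
ft_force: [1.1, -0.8, 0.1]
grip_width: 1.002
time: 3.5
position: [0.5232, 0.0416, 0.2447]
tool_rot: [2.416, 2.007, 0.0]
ft_force: [-0.4, 0.2, 0.2]
grip_width: 0.994
{'time': 3.55, 'position': [0.5231, 0.0416, 0.2447], 'tool_rot': [2.4136, 2.0105, 0.0], 'ft_force': [-0.1005, 0.3118, 0.1898], 'torque': [-0.0477, -0.124, 0.0074], 'grip_width': 1.0043, 'joint_positions': [0.397, 0.0842, -0.5532, 1.7431, 0.0459, 1.3269, -0.3474]}
[[0.983, -0.177, -0.05, 0.537], [-0.184, -0.945, -0.269, 0.115], [0.0, 0.273, -0.962, 0.386], [0.0, 0.0, 0.0, 1.0]]
[array([15.21, -2.1 , -0.04]), array([0.02, 0.01, 0.39])]
0.98 [ 60.   300.48] [0.5248 0.1863]
0.76 [240.32  298.368] [ 0.4713 -0.0553]
0.75 [152.48 297.6 ] [0.4973 0.0735]
0.45 [151.32  295.296] [0.4945 0.0757]
0.37 [241.    298.304] [ 0.4709 -0.0564]
```

View pics/w0.png

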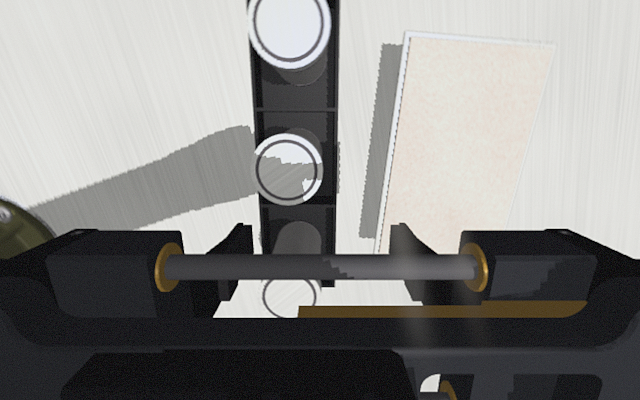

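The wrist view shows the left lid at about (289,22), the middle lid at (289,169), and the jaws straddling the row crosswise. I'll move the jaws near the left tin and re-measure its lid.

```bash
python3 -m jog '[[[4,-0.3,0,0,0,0,8.7],[4,-0.3,0,0,0,0,8.7],[0,0,0,0,0,0.4,8.7],[0,0,0,0,0,0,8.7]]]'
python3 - <<'E'
from h import *
im=imaging.get_image("wrist"); cv2.imwrite("pics/w1.png",im["frame"][:,:,::-1]); st()
for P in([.53,.195,.139],[.497,.074,.139]): print(px(im,P))
g=cv2.cvtColor(im["frame"],cv2.COLOR_RGB2GRAY)
for c in (cv2.HoughCircles(g,cv2.HOUGH_GRADIENT,1,30,param1=100,param2=25,minRadius=25,maxRadius=50)[0]): print(c,ray(im,(c[1]/400,c[0]/640),.139).round(4))
for r in finder.trace("tin_a","wrist")[:4]:
    ys,xs=np.nonzero(r["region"]); print(r["conf"],xs.min(),xs.max(),ys.min(),ys.max())
E
```

```text
time: 4.05
position: [0.5321, 0.1224, 0.2445]
tool_rot: [2.428, 1.994, -0.0]
ft_force: [0.0, -0.5, 0.2]
grip_width: 0.999
{'time': 4.1, 'position': [0.5323, 0.1209, 0.2444], 'tool_rot': [2.4293, 1.9912, -0.0011], 'ft_force': [-0.3229, -0.4756, -0.3887], 'torque': [-0.078, -0.0711, -0.0192], 'grip_width': 0.9957, 'joint_positions': [0.2939, 0.1414, -0.6172, 1.6935, 0.0847, 1.3338, -0.5361]}
[301.30788003 120.70497469]
[294.81258556 252.4290596 ]
[298.5 128.5  32.4] [0.5262 0.1891 0.139 ]
[294.5 258.5  37.1] [0.4952 0.0676 0.139 ]
[304.5 213.5  26. ] [0.5149 0.1118 0.139 ]
0.8 262 329 187 281
0.79 278 326 279 317
0.78 261 335 89 166
0.67 199 265 0 31
```

View pics/w1.png

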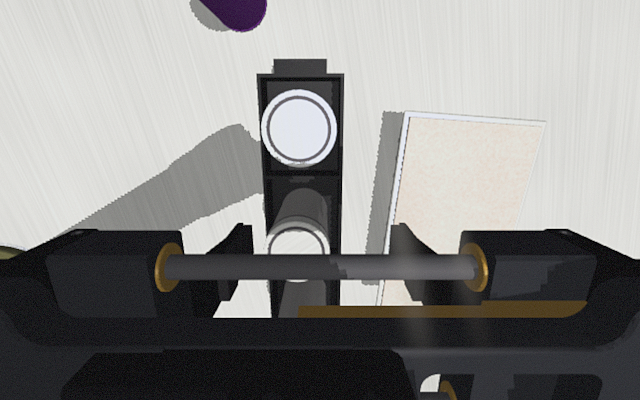

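```bash
python3 - <<'E'
from h import *
print(delta([.526,.189,.108],np.radians(-10.8)))
E
```

```text
[array([ 6.64, -1.99, 13.63]), array([-0.  ,  0.06, -0.58])]
```

```bash
python3 -m jog '[[[3.3,-1,0,0,0,-0.6,8.7],[3.3,-1,0,0,0,0,8.7],[0,0,0,0,0,0,8.7],[0,0,0,0,0,0,8.7]]]'
python3 - <<'E'
from h import *
print(delta([.526,.189,.108],np.radians(-10.8)))
im=imaging.get_image("wrist"); cv2.imwrite("pics/w2.png",im["frame"][:,:,::-1]); st()
E
```

```text
time: 4.55
position: [0.5253, 0.1892, 0.2445]
tool_rot: [2.418, 2.004, -0.001]
ft_force: [-0.4, -0.4, -1.0]
grip_width: 0.998
[array([ 0.  ,  0.07, 13.65]), array([0.01, 0.05, 0.11])]
{'time': 4.6, 'position': [0.5256, 0.1881, 0.2443], 'tool_rot': [2.4197, 2.002, -0.0014], 'ft_force': [0.9864, -0.5302, 0.3297], 'torque': [-0.0506, -0.0907, -0.0705], 'grip_width': 0.9957, 'joint_positions': [0.2041, 0.1777, -0.6655, 1.6634, 0.1136, 1.3399, -0.6682]}
```

View pics/w2.png

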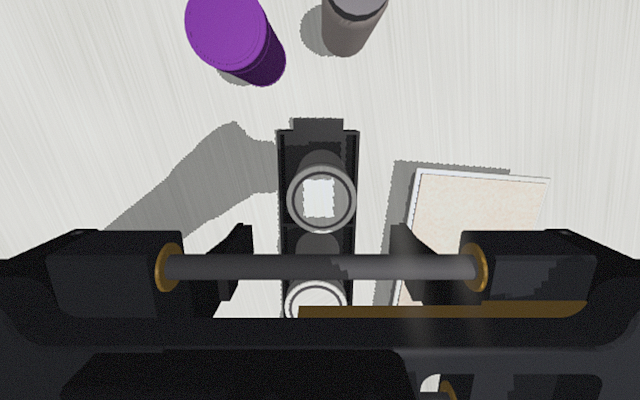

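The lid is now at (321,198), centred between the fingers. I'll check it against the calibration on the way down.

```bash
python3 -m jog '[[[0,0,2,0,0,0,8.7],[0,0,2,0,0,0,8.7],[0,0,0,0,0,0,8.7]]]' >/dev/null
python3 - <<'E'
from h import *
for n in range(1):
    im=imaging.get_image("wrist")
    print(px(im,[.526,.189,.139]))
    g=cv2.cvtColor(im["frame"],cv2.COLOR_RGB2GRAY)
    for c in (cv2.HoughCircles(g,cv2.HOUGH_GRADIENT,1,10,param1=80,param2=20,minRadius=25,maxRadius=60)[0][:5]): print(c,ray(im,(c[1]/400,c[0]/640),.139).round(4))
print(delta([.526,.189,.108],np.radians(-10.8)))
E
```

```text
[322.10145608 211.90060253]
[321.5 209.5  41.4] [0.5259 0.191  0.139 ]
[318.5 198.5  45. ] [0.5253 0.2002 0.139 ]
[207.5  10.5  44.6] [0.4794 0.3375 0.139 ]
[332.5 213.5  42.7] [0.5337 0.1862 0.139 ]
[322.5 219.5  37.4] [0.5251 0.1827 0.139 ]
[array([0.19, 0.09, 9.55]), array([-0.12,  0.12, -0.04])]
```

```bash
python3 -m jog '[[[0.2,0,2,0,0,0,8.7],[0,0,2,0,0,0,8.7],[0,0,2,0,0,0,8.7],[0,0,2,0,0,0,8.7],[0,0,1.5,0,0,0,8.7],[0,0,0,0,0,0,8.7]]]'
python3 -m jog '[[[0,0,0,0,0,0,5.5],[0,0,0,0,0,0,5.5],[0,0,0,0,0,0,5.5],[0,0,0,0,0,0,5.5],[0,0,0,0,0,0,5.5],[0,0,0,0,0,0,5.5]]]' 35
```

```text
time: 5.55
position: [0.525, 0.1906, 0.1082]
tool_rot: [-2.419, -2.003, 0.004]
ft_force: [0.3, 0.0, 0.1]
grip_width: 1.0
time: 6.15
position: [0.5261, 0.1921, 0.1104]
tool_rot: [2.418, 2.005, 0.002]
ft_force: [-0.6, 0.0, 5.1]
grip_width: 0.737
```

```bash
python3 -m jog '[[[0,0,-0.5,0,0,0,5.5],[0,0,-1,0,0,0,5.5],[0,0,-1,0,0,0,5.5],[0,0,-1,0,0,0,5.5],[0,0,-1,0,0,0,5.5],[0,0,-1,0,0,0,5.5],[0,0,-0.5,0,0,0,5.5],[0,0,0,0,0,0,5.5],[0,0,0,0,0,0,5.5],[0,0,0,0,0,0,5.5],[0,0,0,0,0,0,5.5]]]'
for i in 1 2 3 4; do python3 -m jog '[[[0,0,0,0,0,0,5.5]]]' | grep -E "ft|pos"; done
python3 - <<'E'
from h import *
im=imaging.get_image("scene"); cv2.imwrite("pics/s1.png",cv2.resize(im["frame"][80:330,220:480,::-1],None,fx=2,fy=2)); st()
E
```

```text
time: 7.25
position: [0.5253, 0.1917, 0.1689]
tool_rot: [-2.418, -2.005, 0.002]
ft_force: [0.6, 0.2, -5.9]
grip_width: 0.737
position: [0.5254, 0.1918, 0.1691]
ft_force: [-0.9, 0.7, -5.6]
position: [0.5255, 0.1919, 0.1693]
ft_force: [0.8, -0.5, -6.4]
position: [0.5255, 0.1919, 0.1694]
ft_force: [0.3, -0.3, -6.8]
position: [0.5256, 0.1919, 0.1695]
ft_force: [-1.0, 0.8, -5.8]
{'time': 7.7, 'position': [0.5256, 0.1919, 0.1695], 'tool_rot': [2.4181, 2.0055, -0.0002], 'ft_force': [-0.6377, -0.4682, -6.5747], 'torque': [0.0149, -0.0737, 0.0044], 'grip_width': 0.7374, 'joint_positions': [0.186, 0.2387, -0.6622, 1.757, 0.1567, 1.1993, -0.7056]}
```

View pics/s1.png

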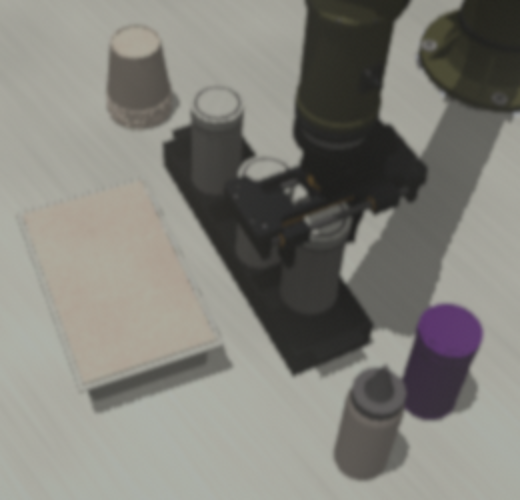

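The scene crop shows the left tin lifted clear at about (310,270), with the neighbouring tins in place. It reads about 6.2 N, which looks like the full tin. I'll set it back.

```bash
python3 -m jog '[[[0,0,0.5,0,0,0,5.5],[0,0,1,0,0,0,5.5],[0,0,1,0,0,0,5.5],[0,0,1,0,0,0,5.5],[0,0,1,0,0,0,5.5],[0,0,0.6,0,0,0,5.5],[0,0,0.3,0,0,0,5.5],[0,0,0.3,0,0,0,5.5],[0,0,0,0,0,0,5.5],[0,0,0,0,0,0,5.5]]]'
python3 -m jog '[[[0,0,0.1,0,0,0,5.5],[0,0,0.1,0,0,0,5.5],[0,0,0,0,0,0,5.5],[0,0,0,0,0,0,5.5]]]'
```

```text
time: 8.7
position: [0.5259, 0.192, 0.1129]
tool_rot: [2.418, 2.005, 0.001]
ft_force: [0.5, 0.8, -6.2]
grip_width: 0.736
time: 9.1
position: [0.5256, 0.1918, 0.1106]
tool_rot: [2.418, 2.005, -0.0]
ft_force: [0.1, -0.1, -5.8]
grip_width: 0.736
```

```bash
python3 -m jog '[[[0,0,0.1,0,0,0,5.5],[0,0,0,0,0,0,5.5],[0,0,0,0,0,0,5.5]]]'; python3 -m jog '[[[0,0,0.1,0,0,0,5.5],[0,0,0,0,0,0,5.5],[0,0,0,0,0,0,5.5]]]'
```

```text
time: 9.4
position: [0.5257, 0.1919, 0.1104]
tool_rot: [2.418, 2.005, 0.0]
ft_force: [-4.3, -1.4, 5.0]
grip_width: 0.738
time: 9.7
position: [0.5258, 0.192, 0.1104]
tool_rot: [2.417, 2.005, -0.0]
ft_force: [-6.1, -2.5, 11.4]
grip_width: 0.733
```

```bash
python3 -m jog '[[[0,0,0,0,0,0,8.7],[0,0,0,0,0,0,8.7],[0,0,0,0,0,0,8.7],[0,0,0,0,0,0,8.7],[0,0,-2,0,0,0,8.7],[0,0,-3,0,0,0,8.7],[0,0,-4,0,0,0,8.7],[0,0,0,0,0,0,8.7],[0,0,0,0,0,0,8.7]]]'
python3 - <<'E'
from h import *
st()
print(delta([.497,.074,.19],np.radians(-10.8)))
E
```

```text
time: 10.6
position: [0.5263, 0.1921, 0.1994]
tool_rot: [2.417, 2.005, 0.003]
ft_force: [0.3, -0.5, 0.1]
grip_width: 1.003
{'time': 10.6, 'position': [0.5263, 0.1921, 0.1994], 'tool_rot': [2.4172, 2.0046, 0.0032], 'ft_force': [0.2777, -0.4898, 0.1443], 'torque': [-0.0315, -0.0542, -0.0105], 'grip_width': 1.0026, 'joint_positions': [0.1944, 0.2126, -0.6677, 1.7214, 0.1388, 1.2528, -0.6917]}
[array([-12.15,  -0.7 ,   0.93]), array([ 0.13, -0.04,  0.14])]
```

Next I move towards the middle, stopping 4 cm short so the wrist camera can see that lid.

```bash
python3 -m jog '[[[-4,-0.2,0,0,0,0,8.7],[-4,-0.2,0,0,0,0,8.7],[-4.2,-0.3,0,0,0,0,8.7],[0,0,0,0,0,0,8.7],[0,0,0,0,0,0,8.7]]]'
cat >> h.py <<'E'
def hough(P):
    im=imaging.get_image("wrist"); print("expect",px(im,P),"jaw centre at lid height",px(im,np.r_[ctrl.get_state()["position"][:2],.139]))
    g=cv2.cvtColor(im["frame"],cv2.COLOR_RGB2GRAY)
    for c in cv2.HoughCircles(g,cv2.HOUGH_GRADIENT,1,8,param1=80,param2=20,minRadius=30,maxRadius=60)[0][:8]:
        q=ray(im,(c[1]/400,c[0]/640),.139)
        if np.hypot(*(q-P)[:2])<.015: print(c,q.round(4))
    return im
E
python3 - <<'E'
from h import *
im=hough(np.array([.497,.074,.139])); cv2.imwrite("pics/w3.png",im["frame"][:,:,::-1])
for r in finder.trace("tin_a","wrist")[:4]:
    ys,xs=np.nonzero(r["region"]); print(r["conf"],xs.min(),xs.max(),ys.min(),ys.max())
print(delta([.497,.074,.108],np.radians(-10.8)))
E
```

```text
time: 11.1
position: [0.4955, 0.0721, 0.1973]
tool_rot: [-2.42, -2.002, 0.002]
ft_force: [-0.5, 0.5, 0.7]
grip_width: 0.999
expect [321.71615739 214.7056786 ] jaw centre at lid height [320.15955281 215.38436297]
[326.5 212.5  39.4] [0.5009 0.0751 0.139 ]
[318.5 215.5  41.6] [0.4945 0.0738 0.139 ]
[320.5 202.5  50.6] [0.4979 0.0838 0.139 ]
[313.5 198.5  49.4] [0.4934 0.0878 0.139 ]
0.98 291 349 279 317
0.7 281 382 0 104
0.57 280 365 151 253
0.45 270 379 0 317
[array([-0.03,  0.13,  8.98]), array([-0.07, -0.03,  0.23])]
```

View pics/w3.png

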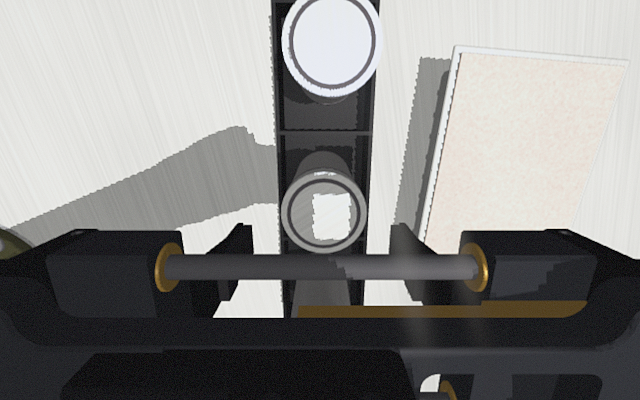

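The middle lid is at about (324,211), 3 mm from the jaw centre, and the left tin is standing well back in its compartment at (331,42). Descending, gripping and lifting.

```bash
python3 -m jog '[[[0.2,0.3,0,0,0,0,8.7],[0,0,2,0,0,0,8.7],[0,0,2,0,0,0,8.7],[0,0,2,0,0,0,8.7],[0,0,2,0,0,0,8.7],[0,0,0.8,0,0,0,8.7],[0,0,0,0,0,0,8.7],[0,0,0,0,0,0,8.7]]]'
python3 -m jog '[[[0,0,0,0,0,0,5.5],[0,0,0,0,0,0,5.5],[0,0,0,0,0,0,5.5],[0,0,0,0,0,0,5.5],[0,0,0,0,0,0,5.5],[0,0,0,0,0,0,5.5]]]' 35
```

```text
time: 12.0
position: [0.5, 0.0754, 0.1111]
tool_rot: [2.417, 2.007, 0.001]
ft_force: [-0.4, 0.3, -0.3]
grip_width: 0.998
time: 12.6
position: [0.4994, 0.0747, 0.1107]
tool_rot: [2.418, 2.005, -0.0]
ft_force: [-1.2, -0.5, 1.8]
grip_width: 0.72
```

```bash
python3 -m jog '[[[0,0,0,0,0,0,5.5],[0,0,0,0,0,0,5.5],[0,0,0,0,0,0,5.5]]]'
python3 - <<'E'
from h import *
st(); im=imaging.get_image("wrist"); cv2.imwrite("pics/w4.png",im["frame"][:,:,::-1]); st()
E
```

```text
time: 12.9
position: [0.4995, 0.0747, 0.1107]
tool_rot: [2.418, 2.006, -0.0]
ft_force: [-1.7, -0.6, 3.8]
grip_width: 0.723
{'time': 12.9, 'position': [0.4995, 0.0747, 0.1107], 'tool_rot': [2.418, 2.0056, -0.0003], 'ft_force': [-1.6896, -0.5954, 3.7919], 'torque': [-0.0977, 0.3174, -0.0675], 'grip_width': 0.7226, 'joint_positions': [0.354, 0.1695, -0.5961, 1.9464, 0.1092, 1.0572, -0.4751]}
{'time': 12.95, 'position': [0.4995, 0.0747, 0.1107], 'tool_rot': [2.418, 2.0055, -0.0002], 'ft_force': [-2.5146, 0.4476, 3.6804], 'torque': [-0.0627, 0.3193, -0.0119], 'grip_width': 0.719, 'joint_positions': [0.354, 0.1695, -0.596, 1.9464, 0.1092, 1.0571, -0.4751]}
```

View pics/w4.png

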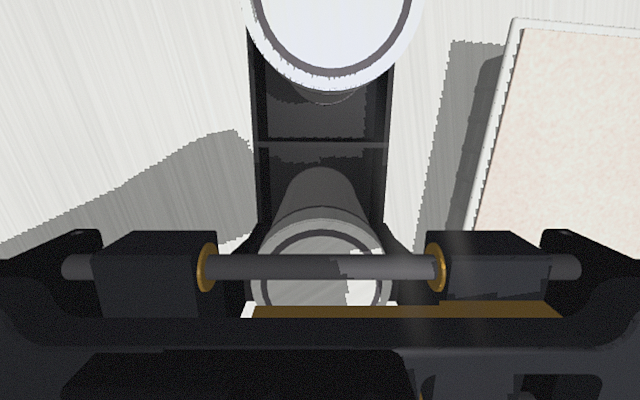

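The gripped lid spans columns 250–391, centred at about (320,286). I'll compare that with the jaw centre.

```bash
python3 - <<'E'
from h import *
im=imaging.get_image("wrist"); s=ctrl.get_state(); print(px(im,np.r_[s["position"][:2],.139]), px(im,np.r_[s["position"][:2]+[.001,.0053],.139]))
print(ray(im,(286/400,320/640),.139), ray(im,(217/400,320/640),.139))
E
```

```text
[319.55424188 282.62096203] [319.54008475 272.35183705]
[0.49934254 0.07289223 0.139     ] [0.50572122 0.1065575  0.139     ]
```

The jaws are centred on the tin within 2 mm, so I'll lift.

```bash
python3 -m jog '[[[0,0,-0.3,0,0,0,5.5],[0,0,-0.7,0,0,0,5.5],[0,0,-1,0,0,0,5.5],[0,0,-1,0,0,0,5.5],[0,0,-1,0,0,0,5.5],[0,0,-1,0,0,0,5.5],[0,0,-1,0,0,0,5.5],[0,0,-0.5,0,0,0,5.5],[0,0,0,0,0,0,5.5],[0,0,0,0,0,0,5.5],[0,0,0,0,0,0,5.5],[0,0,0,0,0,0,5.5]]]'
for i in 1 2 3 4; do python3 -m jog '[[[0,0,0,0,0,0,5.5]]]' | grep -E "ft|pos"; done
python3 - <<'E'
from h import *
im=imaging.get_image("scene"); cv2.imwrite("pics/s2.png",cv2.resize(im["frame"][80:330,220:480,::-1],None,fx=2,fy=2)); st()
E
```

```text
time: 14.2
position: [0.4991, 0.0747, 0.175]
tool_rot: [-2.418, -2.005, 0.001]
ft_force: [0.2, -0.6, -1.7]
grip_width: 0.717
position: [0.4992, 0.0747, 0.1751]
ft_force: [-0.3, -0.1, -2.5]
position: [0.4994, 0.0747, 0.1753]
ft_force: [0.9, -1.0, -2.5]
position: [0.4994, 0.0747, 0.1754]
ft_force: [0.5, 0.5, -2.1]
position: [0.4995, 0.0747, 0.1755]
ft_force: [0.2, -0.1, -2.6]
{'time': 14.65, 'position': [0.4995, 0.0747, 0.1755], 'tool_rot': [2.4181, 2.0055, -0.0001], 'ft_force': [-0.6208, 1.3202, -2.6438], 'torque': [-0.0337, -0.0669, 0.0559], 'grip_width': 0.7242, 'joint_positions': [0.3724, 0.0953, -0.5993, 1.877, 0.058, 1.1864, -0.4326]}
```

View pics/s2.png

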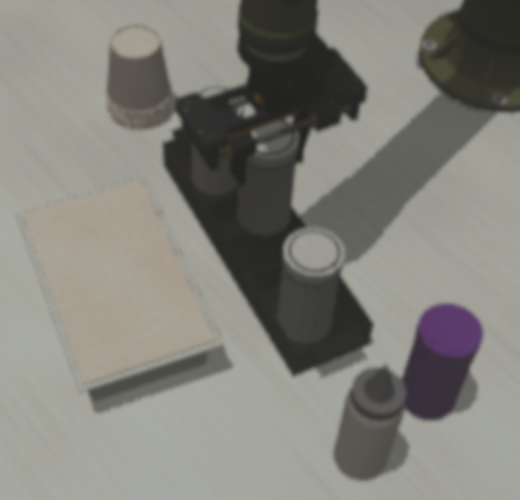

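The middle tin is up at crop (265,185) and reads about 2.4 N, so it is light. The left tin stands upright at (308,290). Setting the middle tin down.

```bash
python3 -m jog '[[[0,0,0.5,0,0,0,5.5],[0,0,1,0,0,0,5.5],[0,0,1,0,0,0,5.5],[0,0,1,0,0,0,5.5],[0,0,1,0,0,0,5.5],[0,0,0.8,0,0,0,5.5],[0,0,0.4,0,0,0,5.5],[0,0,0.3,0,0,0,5.5],[0,0,0.2,0,0,0,5.5],[0,0,0,0,0,0,5.5],[0,0,0,0,0,0,5.5]]]'
for i in 1; do python3 -m jog '[[[0,0,0.1,0,0,0,5.5],[0,0,0.1,0,0,0,5.5],[0,0,0,0,0,0,5.5]]]';done
```

```text
time: 15.75
position: [0.4998, 0.0747, 0.1139]
tool_rot: [2.418, 2.005, 0.001]
ft_force: [0.7, 0.8, -2.4]
grip_width: 0.723
time: 16.05
position: [0.4994, 0.0747, 0.1115]
tool_rot: [2.418, 2.006, -0.0]
ft_force: [0.0, 0.0, -2.7]
grip_width: 0.718
```

```bash
python3 -m jog '[[[0,0,0.1,0,0,0,5.5],[0,0,0,0,0,0,5.5],[0,0,0,0,0,0,5.5]]]';python3 -m jog '[[[0,0,0.1,0,0,0,5.5],[0,0,0,0,0,0,5.5],[0,0,0,0,0,0,5.5]]]'
```

```text
time: 16.35
position: [0.4996, 0.0747, 0.1107]
tool_rot: [2.418, 2.005, 0.0]
ft_force: [-1.1, 0.0, -0.3]
grip_width: 0.719
time: 16.65
position: [0.4996, 0.0748, 0.1106]
tool_rot: [2.418, 2.005, -0.0]
ft_force: [-2.6, -0.5, 5.7]
grip_width: 0.721
```

The tin is down on the floor. I'll release, rise and go to the right tin (.471,-.054).

```bash
python3 -m jog '[[[0,0,0,0,0,0,8.7],[0,0,0,0,0,0,8.7],[0,0,0,0,0,0,8.7],[0,0,0,0,0,0,8.7],[0,0,-2,0,0,0,8.7],[0,0,-3,0,0,0,8.7],[0,0,-4,0,0,0,8.7],[0,0,0,0,0,0,8.7],[0,0,0,0,0,0,8.7]]]'
python3 -m jog '[[[-4.3,-0.4,0,0,0,0,8.7],[-4.3,-0.4,0,0,0,0,8.7],[-4.3,-0.4,0,0,0,0,8.7],[0,0,0,0,0,0,8.7],[0,0,0,0,0,0,8.7]]]'
python3 - <<'E'
from h import *
im=hough(np.array([.471,-.054,.139])); cv2.imwrite("pics/w5.png",im["frame"][:,:,::-1])
print(delta([.471,-.054,.108],np.radians(-10.8)))
E
```

```text
time: 17.55
position: [0.5001, 0.0747, 0.2003]
tool_rot: [2.417, 2.004, 0.002]
ft_force: [-0.8, -0.4, -1.1]
grip_width: 0.996
time: 18.05
position: [0.4629, -0.0506, 0.1982]
tool_rot: [-2.419, -2.001, 0.002]
ft_force: [1.6, -0.3, -0.5]
grip_width: 1.001
expect [331.45183564 219.19876956] jaw centre at lid height [320.52313682 215.20998464]
[330.5 218.5  33.8] [ 0.4704 -0.0533  0.139 ]
[332.5 201.5  47.2] [ 0.4743 -0.0401  0.139 ]
[326.5 208.5  42.9] [ 0.4688 -0.0447  0.139 ]
[339.5 213.5  40.5] [ 0.4779 -0.0506  0.139 ]
[334.5 232.5  55. ] [ 0.4714 -0.0654  0.139 ]
[array([-0.33,  0.86,  9.05]), array([-0.11, -0.04,  0.14])]
```

View pics/w5.png

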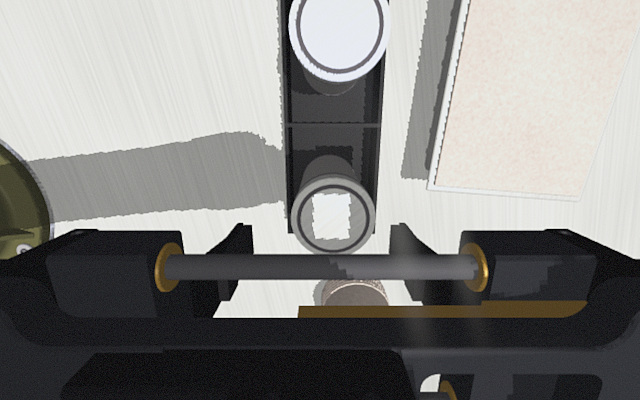

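The right lid is at (333,217), matching the expected position, and the middle tin stands at (340,25).

```bash
python3 -m jog '[[[-0.2,1,0,0,0,0,8.7],[0,0,2,0,0,0,8.7],[0,0,2,0,0,0,8.7],[0,0,2,0,0,0,8.7],[0,0,2,0,0,0,8.7],[0,0,0.8,0,0,0,8.7],[0,0,0,0,0,0,8.7],[0,0,0,0,0,0,8.7]]]'
python3 -m jog '[[[0,0,0,0,0,0,5.5],[0,0,0,0,0,0,5.5],[0,0,0,0,0,0,5.5],[0,0,0,0,0,0,5.5],[0,0,0,0,0,0,5.5],[0,0,0,0,0,0,5.5]]]' 35
```

```text
time: 18.9
position: [0.4741, -0.0532, 0.1121]
tool_rot: [2.417, 2.007, 0.001]
ft_force: [-0.5, -0.4, 1.6]
grip_width: 0.997
time: 19.5
position: [0.4732, -0.0537, 0.1118]
tool_rot: [2.418, 2.005, -0.0]
ft_force: [-1.1, 0.6, 3.0]
grip_width: 0.729
```

```bash
python3 -m jog '[[[0,0,-0.3,0,0,0,5.5],[0,0,-0.7,0,0,0,5.5],[0,0,-1,0,0,0,5.5],[0,0,-1,0,0,0,5.5],[0,0,-1,0,0,0,5.5],[0,0,-1,0,0,0,5.5],[0,0,-1,0,0,0,5.5],[0,0,-0.5,0,0,0,5.5],[0,0,0,0,0,0,5.5],[0,0,0,0,0,0,5.5],[0,0,0,0,0,0,5.5],[0,0,0,0,0,0,5.5]]]'
for i in 1 2 3 4; do python3 -m jog '[[[0,0,0,0,0,0,5.5]]]' | grep -E "ft|pos"; done
python3 - <<'E'
from h import *
im=imaging.get_image("scene"); cv2.imwrite("pics/s3.png",cv2.resize(im["frame"][80:330,220:480,::-1],None,fx=2,fy=2)); st()
E
```

```text
time: 20.7
position: [0.4729, -0.0536, 0.176]
tool_rot: [-2.418, -2.005, 0.001]
ft_force: [-0.2, 0.0, -2.3]
grip_width: 0.727
position: [0.4731, -0.0536, 0.1762]
ft_force: [0.4, 0.2, -3.4]
position: [0.4732, -0.0537, 0.1763]
ft_force: [-0.7, -0.3, -2.4]
position: [0.4732, -0.0537, 0.1764]
ft_force: [-1.0, -0.7, -4.0]
position: [0.4733, -0.0537, 0.1765]
ft_force: [-0.6, 0.3, -2.6]
{'time': 21.15, 'position': [0.4733, -0.0537, 0.1765], 'tool_rot': [2.4181, 2.0055, -0.0001], 'ft_force': [0.2205, -0.1548, -3.004], 'torque': [0.0299, -0.0646, -0.0733], 'grip_width': 0.7258, 'joint_positions': [0.532, 0.0184, -0.4761, 1.942, 0.0092, 1.1833, -0.1336]}
```

View pics/s3.png

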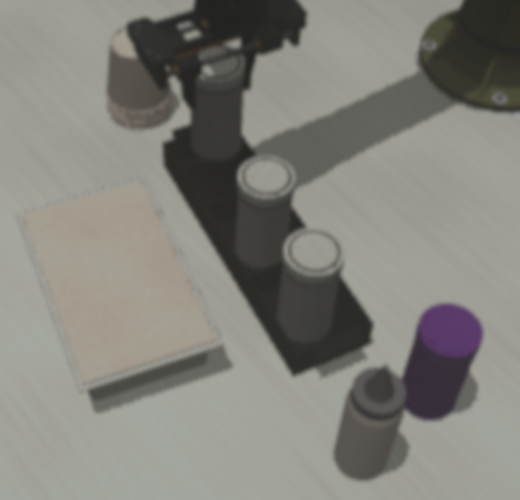

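The right tin is up at crop (217,110) and reads about 3.0 N, and the other two stand upright. So the left tin, at 6.2 N, is the full one. Setting the right tin down.

```bash
python3 -m jog '[[[0,0,0.5,0,0,0,5.5],[0,0,1,0,0,0,5.5],[0,0,1,0,0,0,5.5],[0,0,1,0,0,0,5.5],[0,0,1,0,0,0,5.5],[0,0,0.8,0,0,0,5.5],[0,0,0.4,0,0,0,5.5],[0,0,0.3,0,0,0,5.5],[0,0,0.3,0,0,0,5.5],[0,0,0.1,0,0,0,5.5],[0,0,0,0,0,0,5.5],[0,0,0,0,0,0,5.5]]]'
python3 -m jog '[[[0,0,0.1,0,0,0,5.5],[0,0,0,0,0,0,5.5],[0,0,0,0,0,0,5.5]]]'
```

```text
time: 22.35
position: [0.4735, -0.0537, 0.1128]
tool_rot: [2.418, 2.005, 0.0]
ft_force: [0.2, 0.4, -2.9]
grip_width: 0.723
time: 22.65
position: [0.4736, -0.0537, 0.1118]
tool_rot: [2.418, 2.005, 0.001]
ft_force: [1.1, 0.9, -1.2]
grip_width: 0.724
```

```bash
python3 -m jog '[[[0,0,0.1,0,0,0,5.5],[0,0,0,0,0,0,5.5],[0,0,0,0,0,0,5.5]]]'
python3 -m jog '[[[0,0,0,0,0,0,8.7],[0,0,0,0,0,0,8.7],[0,0,0,0,0,0,8.7],[0,0,0,0,0,0,8.7],[0,0,-2,0,0,0,8.7],[0,0,-3,0,0,0,8.7],[0,0,-4,0,0,0,8.7],[0,0,0,0,0,0,8.7],[0,0,0,0,0,0,8.7]]]'
python3 - <<'E'
from h import *
print(delta([.526,.191,.2],np.radians(-10.8)))
E
```

```text
time: 22.95
position: [0.4736, -0.0537, 0.1117]
tool_rot: [2.418, 2.005, 0.0]
ft_force: [-2.0, -0.0, 6.3]
grip_width: 0.725
time: 23.85
position: [0.4739, -0.0538, 0.2014]
tool_rot: [2.417, 2.004, 0.002]
ft_force: [-0.1, -0.3, -0.5]
grip_width: 1.001
[array([25.02,  0.59,  0.13]), array([0.13, 0.02, 0.14])]
```

```bash
python3 -m jog '[[[4.2,0.1,0,0,0,0,8.7],[4.2,0.1,0,0,0,0,8.7],[4.2,0.1,0,0,0,0,8.7],[4.2,0.1,0,0,0,0,8.7],[4.2,0.1,0,0,0,0,8.7],[4,0.1,0,0,0,0,8.7],[0,0,0,0,0,0,8.7],[0,0,0,0,0,0,8.7]]]'
python3 - <<'E'
from h import *
hough(np.array([.526,.191,.139]))
print(delta([.526,.191,.111],np.radians(-10.8)))
E
```

```text
time: 24.65
position: [0.5243, 0.1916, 0.1987]
tool_rot: [-2.414, -2.008, 0.004]
ft_force: [-0.8, -0.4, 0.7]
grip_width: 0.996
expect [322.63817463 216.97836454] jaw centre at lid height [321.20321358 218.36359848]
[322.5 222.5  32.7] [0.5251 0.1865 0.139 ]
[318.5 209.5  44.9] [0.524  0.1976 0.139 ]
[323.5 230.5  50.3] [0.5246 0.1798 0.139 ]
[311.5 203.5  50.5] [0.5196 0.2033 0.139 ]
[327.5 205.5  49.5] [0.5313 0.1995 0.139 ]
[array([0.13, 0.13, 8.8 ]), array([-0.14,  0.1 ,  0.15])]
```

```bash
python3 -m jog '[[[0,0.1,2,0,0,0,8.7],[0,0,2,0,0,0,8.7],[0,0,2,0,0,0,8.7],[0,0,2,0,0,0,8.7],[0,0,0.8,0,0,0,8.7],[0,0,0,0,0,0,8.7],[0,0,0,0,0,0,8.7]]]'
python3 -m jog '[[[0,0,0,0,0,0,5.5],[0,0,0,0,0,0,5.5],[0,0,0,0,0,0,5.5],[0,0,0,0,0,0,5.5],[0,0,0,0,0,0,5.5],[0,0,0,0,0,0,5.5]]]' 40
```

```text
time: 25.4
position: [0.5269, 0.1901, 0.1131]
tool_rot: [2.419, 2.004, 0.001]
ft_force: [0.8, 0.8, 0.4]
grip_width: 0.999
time: 26.0
position: [0.5261, 0.191, 0.1129]
tool_rot: [-2.418, -2.006, 0.001]
ft_force: [-2.7, -0.8, 4.4]
grip_width: 0.734
```

```bash
python3 -m jog '[[[0,0,-0.3,0,0,0,5.5],[0,0,-0.7,0,0,0,5.5],[0,0,-1.5,0,0,0,5.5],[0,0,-2,0,0,0,5.5],[0,0,-2,0,0,0,5.5],[0,0,-2,0,0,0,5.5],[0,0,-2,0,0,0,5.5],[0,0,-2,0,0,0,5.5],[0,0,-2,0,0,0,5.5],[0,0,-1.5,0,0,0,5.5],[0,0,-0.7,0,0,0,5.5],[0,0,-0.3,0,0,0,5.5]]]' 40
python3 -m jog '[[[0,0,0,0,0,0,5.5],[0,0,0,0,0,0,5.5],[0,0,0,0,0,0,5.5],[0,0,0,0,0,0,5.5],[0,0,0,0,0,0,5.5],[0,0,0,0,0,0,5.5],[0,0,0,0,0,0,5.5],[0,0,0,0,0,0,5.5]]]'
python3 - <<'E'
from h import *
im=imaging.get_image("scene"); cv2.imwrite("pics/s4.png",cv2.resize(im["frame"][80:330,220:480,::-1],None,fx=2,fy=2)); st()
for z in(.004,.14,.17): print(z,((px(im,[.526,.191,z])-[220,80])*2).round())
E
```

```text
time: 27.2
position: [0.5265, 0.1908, 0.2832]
tool_rot: [2.418, 2.005, 0.001]
ft_force: [-0.5, -0.5, -6.4]
grip_width: 0.737
time: 28.0
position: [0.5264, 0.1908, 0.2825]
tool_rot: [2.418, 2.006, -0.0]
ft_force: [-0.1, -1.2, -6.9]
grip_width: 0.737
{'time': 28.05, 'position': [0.5264, 0.1907, 0.2825], 'tool_rot': [2.4181, 2.0054, -0.0], 'ft_force': [-0.1226, -0.6154, -5.8709], 'torque': [-0.0029, -0.1091, -0.0137], 'grip_width': 0.7377, 'joint_positions': [0.2313, 0.1662, -0.6998, 1.6016, 0.1082, 1.4133, -0.6648]}
0.004 [303. 323.]
0.14 [313. 252.]
0.17 [316. 234.]
```

View pics/s4.png

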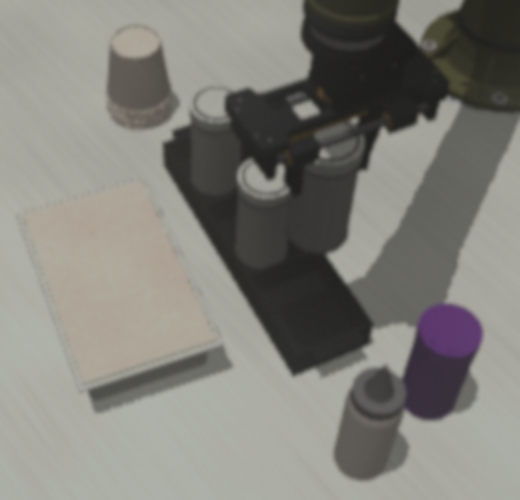

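The left tin is held up and upright, its underside centre at about (318,238), which puts it near z = 0.165 m. Both other tins are standing and the bystanders haven't moved. Handing in.

```bash
python3 -c "
from bench import close_job
print(close_job())"
```

```text
the job is handed in; nothing more can be done
None
```

The full tin is the left one, and the robot was holding it up for the cook when I handed the job in; no verdict was reported.

I lifted, weighed and set back each tin in order from left to right. The wrist force read about 6.2 N for the left tin, 2.4 N for the middle and 3.0 N for the right.

**Last checks:** The last picture and readings were taken at 28 s.
- **Held tin:** it was upright, with its underside about 0.165 m above the work surface, and the arm was steady at about −6.4 N.
- **Other two tins:** both were standing in their compartments.
- **Bystanders:** the foil pan, cups and squeeze bottle had not visibly moved.

**Disagreements:**
- **Grip opening:** it read 62.6–63 mm on the middle and right tins, against 64 mm on the left and the stated 64 mm. The middle grasp checked out as centred within 2 mm, and both tins lifted cleanly.
- **Setting down:** the wrist force reached about 6–11 N just before each release.

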